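# Turn a cover over on the turnover ramp

## Robot

A 6-joint arm with a two-finger parallel gripper is mounted at the origin on a cart in front of the work surface, level with it; the furniture and walls round the work are solid. World frame = base frame: x ahead of the robot, y to its left, z up, the work surface at z = 0. Lengths are in m, angles in rad, forces in N, time in s.
With the tool pointing down it reaches from about 0.375 to 0.825 m from the base axis. Payload 5.5 kg.
Tool frame: the origin (TCP) lies between the finger pads; the fingertips stand 17 mm ahead of it and the grasp point (between the pads) lies 2 mm behind it; z points along the fingers, y is the line along which they close (so a half turn about z gives the same grasp; the last joint's range is limited). The gripper opens to 85 mm and grips with 20 to 120 N. Pads are 22 mm wide; open, the fingers measure 114 mm over their backs; the gripper's body (76 mm by 85 mm) begins 54 mm behind the grasp point. The pads swing forward as they close: fully open they stand 13 mm farther back than shut.
Start: joints at [1.307, 0.314, -0.047, 1.21, 0, 1.571], TCP at [0.156, 0.579, 0.248] pointing down, gripper open.
Joint ranges: [-2.67, 2.67], [-0.69, 1.73], [-1.03, 1.25], [-2.08, 2.16], [-1.42, 1.45], [-3.14, 3.14]. Speed limits (rad/s): [2.39, 2.39, 3.01, 3.14, 3.14, 3.14].

## Interface

Orientations are given as a rotation vector (axis times angle).
In Python, from station import telemetry, capture, order gives the robot as it stands.
- The arm moves only by the tool play_rows, never from a script. Its argument "increments" is a list of rows, each a list of 3 entries, a list of its own where there are three numbers: the shift along the tool's x, y, z in cm, then the turn, a rotation vector about the tool's x, y, z in rad, then the gripper's target within -1 to 1 (fully open at 1, half-way at 0, shut at -1). In form: [[[x, y, z], [rx, ry, rz], grip], ...]. A call has 1 to 20 rows; each row is the pose to reach, as a shift and turn from the pose commanded when the call began, along the tool's axes at that moment; what a row does not reach only later rows make up. A row lasts 1/8 s, in which the tool goes at most 62.5 mm and 10.7 degrees, less where a joint would pass 70% of its speed; a pose out of reach is approached as far as the arm can. A call with a gripper value outside its range is refused whole. The fingers move at their own pace and stop on an object; the grip force is fixed at half the most. Time passes only in rows, so rows that repeat a pose let the fingers close. It gives the time, the measured TCP pose, the force, the opening and the grip force at its end, in the units of the state.
- telemetry.get_state(): the state, without advancing time (a new reading comes with each control period).
- capture(name): name is "side" or "top"; returns a dict with "image" (400x640x3 uint8, red, green, blue), "depth" (400x640 float32, m along the optical axis (not along the pixel's ray), 0 where there is no reading), "mtx" (3x3 intrinsics, pixels), "rvec" (rotation vector, rad) and "tvec" (3), from world to camera coordinates, as OpenCV has them. Camera axes: x right, y down, z forward; pixel columns grow to the right and rows downward; lengths in m; the calibration is good to about 2 mm. A picture is of the moment at which its call begins.
- order.close_job(): hands the job in; it is judged then, once.
The state is a dict: "time": time; "qpos": joint angles; "joint_vel": joint speeds; "joint_torque": joint torques, N m; "eef_pos": TCP position; "ee_rot": TCP orientation; "contact_force": force on the tool from outside, world axes, zero at the start; "torque": the same for the moment, N m; "gripper_width": finger opening in m; "finger_force": force on a finger pad.
Only numpy, scipy, OpenCV 4.12 (cv2) and the standard library are available. Lean on these libraries where they do the work, as an engineer would, in place of code of your own. Each camera call takes 0.05 s, during which the arm holds its last target. There are 200 camera calls.

## Task

Take the blue cover from the sloping rack, stand it on the ledge of the turnover ramp, leaning back on the head rest with its painted face up and outward, and let go of it. Then tip it forward over the crest so that it lands on the ramp on its painted face, and push it down the ramp until it is fully home against the foot stop under the spring clip, hollow side up. Leave the screw jar, the round tin and the eraser where they are.

Things in the scene. Friction and masses are not known exactly. Their poses are not given: they have to be found in the camera images.
- cover: blue shallow cover, 76 x 56 x 14 mm (x, y, z), about 120 g. Origin at the middle of the block. Its +z face is closed, flat and painted; the -z side is hollow (10 mm deep, rim walls 5 mm, white inside, two lengthwise ribs flush with the rim). Starts on the rack painted face up, long (x) side running up the slope. Grip it over its 56 mm (y) width
- rack: fixed rack, base 120 x 90 mm. Origin on the bench, x away from the robot; open towards -x. A 34 mm wide strip inclined 28 degrees (rising to +x), lip at its foot, carries the cover, which overhangs it 11 mm each side. A shelf 100 mm wide is fixed above: underside at z = 0.178, top 0.190, x = -0.009 to 0.071, two posts at x = 0.062; a gripper pointing straight down at the cover has no room
- rack_cover (a point): point in the rack where the cover's middle starts (x = -0.004, z = 0.050 in the rack's frame)
- ramp: fixed ramp on a stand, 200 x 80 mm; origin on the bench, x away from the robot. A notch across y has its bottom at x = 0, z = 0.181; from it the head rest (40 mm wide, 48 long) rises to +x at 35 degrees, and square to it the ledge rises 12 mm to the crest. The cover standing there overhangs the head rest by 28 mm: fingers get behind its upper end; once past upright it tips by itself
- ramp_rest (a point): where the cover's middle is when it leans flat on the head rest, lower end on the ledge, painted face up and towards -x (x = 0.027, z = 0.209 in the ramp's frame)
- ramp_crest (a point): middle of the crest (x = -0.007, z = 0.191 in the ramp's frame). From here the ramp falls to -x at 25 degrees, between guide rails 67 mm apart and 7 mm high (from 14 mm below the crest on), to a yellow foot stop 9 mm high, 130 mm from the crest along the ramp
- ramp_home (a point): where the cover's middle is when it lies home: hollow side up, flat on the 25 degree ramp, against the foot stop (x = -0.093, z = 0.158 in the ramp's frame)
- clip (a joint): steel spring clip, 24 mm wide, hinged 24 mm downhill of the stop face. 0 = down: tongue 11 mm above the ramp, reaching 8 mm uphill of the stop face, then 16 mm more of lead-in bent up 22 degrees. Grows as it lifts; about 0.12 rad with the cover under it. It presses with 1 to 3 N, so the cover must be pushed under it with some 3 to 10 N until the foot stop
- brass_machine: tall brass frame machine standing fixed in the middle of the bench (x 0.44 to 0.61, y -0.28 to 0.13 on the bench; 0.24 m high at its left end, over 0.6 m between y = -0.24 and 0.02): carry the arm round its front. Only an obstacle; its origin is on the bench
- screw_jar: clear jar with red lid, 45 mm dia, 60 mm tall, bystander; origin under its middle
- solder_tin: round green-lidded tin, 58 mm dia, 25 mm tall, bystander; origin under its middle
- eraser: blue and white eraser, 19 x 42 x 12 mm, bystander; origin under its middle
Mind the look-alikes: they are no part of the job. Several things have the shape of the cover; the one meant has the colours described above.

How it is judged:
By the outcome, as a careful person would: the job done as asked, in the order asked, and still so for the second after the job is handed in, with the robot touching nothing.
It also fails if it takes over 72 s, if anything falls off the work surface, if the arm or the gripper's body presses on something with over 40 N, if the wrist force passes 120 N, or if a joint passes its speed limit or range.

## Working session

There is one attempt and no reset: what is moved stays moved. The work goes in short steps, Python scripts to look and compute and a tool call to move; the robot and the scene stay as the last step left them, time stands still between calls to the robot, and variables do not carry over. Pictures are saved under pics/ and viewed, at most 10 in all, crops included, and the job is handed in when it is done.

Besides the shell and the picture viewer there is one more tool, called as name(argument=value, ...) on one line, values as JSON. play_rows: Moves the arm, as the interface text tells. Its arguments: {"type":"object","properties":{"increments":{"type":"array","items":{"type":"array"}}},"required":["increments"]}

```bash
ls; mkdir -p pics; python3 - <<'E'
from station import telemetry, capture
import cv2,numpy as np,pickle
print(telemetry.get_state())
d={}
for n in("side","top"):
    c=capture(n);d[n]=c
    cv2.imwrite(f"pics/{n}0.png",c["image"][:,:,::-1])
    R=cv2.Rodrigues(c["rvec"])[0];print(n,c["mtx"].tolist(),(-R.T@np.array(c["tvec"]).ravel()),R.tolist())
pickle.dump(d,open("d0.pkl","wb"))
E
```

```text
pics
{'time': 0.0, 'qpos': array([ 1.30701346e+00,  3.14233151e-01, -4.80592803e-02,  1.21023348e+00,
        1.32751140e-05,  1.57082419e+00]), 'joint_vel': array([ 0.00097516,  0.00011742,  0.00021744, -0.00086041, -0.00069595,
        0.00139148]), 'joint_torque': array([ 5.61548386e-04, -5.39583564e+01,  3.39753985e+01,  1.88517908e-02,
       -2.75083499e-05, -6.39777191e-07]), 'eef_pos': array([0.15629188, 0.57871144, 0.24743897]), 'ee_rot': array([-4.13160524e-01, -3.11406228e+00,  2.69029244e-03]), 'contact_force': array([-0.09629219,  0.44440327, -0.96057652]), 'torque': array([-0.05468665, -0.05859227, -0.01303897]), 'finger_force': 0.0, 'gripper_width': 0.08498753635131721}
side [[495.07867752050663, 0.0, 316.329801619484], [0.0, 495.07867752050663, 206.48353981826725], [0.0, 0.0, 1.0]] [0.58858426 1.02202137 0.99263817] [[-0.9967439619009045, 0.08001610706834869, -0.009944698271678869], [0.06399132139337646, 0.7099632278523764, -0.7013254065580143], [-0.04905695873592017, -0.699678238697661, -0.71277189695759]]
top [[460.06972423414487, 0.0, 320.5043402177579], [0.0, 460.06972423414487, 200.13198891718906], [0.0, 0.0, 1.0]] [0.32447992 0.18199001 1.19829091] [[-0.0023683330215473752, -0.9999846376595586, -0.005011531061461766], [-0.9793999937395143, 0.0033314363597425345, -0.20190233726933426], [0.20191593117368942, 0.004430121517738542, -0.9793928378141225]]
```

View pics/side0.png

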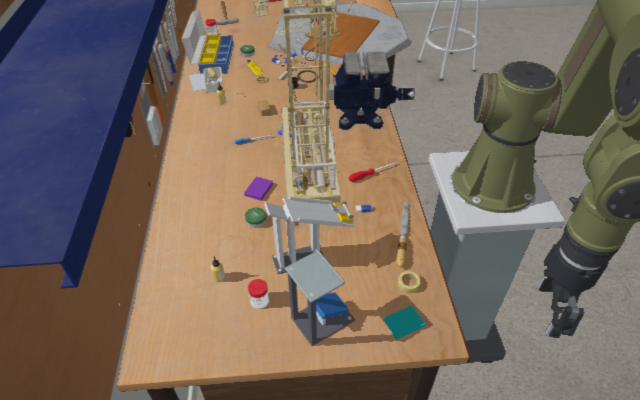

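View pics/top0.png

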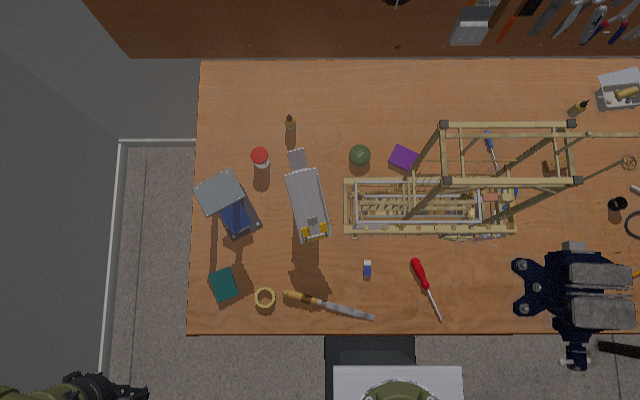

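The side view shows the rack at (320,300) with a blue cover under its shelf at (330,307), and the ramp at (310,215). There are look-alikes: teal at (404,322) and purple at (258,188). The blue one on the rack fits the description by colour and place. I'll confirm that in one enlarged crop.

```bash
cat > h.py <<'E'
import cv2,numpy as np
from scipy.spatial.transform import Rotation as Ro
def cloud(c):
    d=c["depth"];v,u=np.mgrid[0:400,0:640];K=c["mtx"]
    p=np.stack([(u-K[0,2])/K[0,0]*d,(v-K[1,2])/K[1,1]*d,d],-1)
    R=cv2.Rodrigues(c["rvec"])[0]
    w=(p-np.array(c["tvec"]).ravel())@R
    w[d<=0]=np.nan
    return w
def project(c,P): return cv2.projectPoints(np.array(P,float).reshape(-1,3),c["rvec"],c["tvec"],c["mtx"],None)[0][:,0]
E
python3 - <<'E'
import pickle,cv2,numpy as np
from h import *
d=pickle.load(open("d0.pkl","rb"))
a=d["top"]["image"][140:260,180:340,::-1];b=d["side"]["image"][190:350,240:440,::-1]
A=cv2.resize(a,(400,300),interpolation=cv2.INTER_CUBIC);B=cv2.resize(b,(400,320),interpolation=cv2.INTER_CUBIC)
im=np.zeros((320,800,3),np.uint8);im[:300,:400]=A;im[:,400:]=B
im=cv2.resize(im,(800,320));cv2.imwrite("pics/crop1.png",im)
for n in d:
    w=cloud(d[n]);hsv=cv2.cvtColor(d[n]["image"],cv2.COLOR_RGB2HSV)
    m=(hsv[...,0]>103)&(hsv[...,0]<118)&(hsv[...,1]>150)&(hsv[...,2]>60)
    k,l,s,ce=cv2.connectedComponentsWithStats(m.astype(np.uint8))
    for i in range(1,k):
        if 40<s[i,4]<3000: print(n,s[i],ce[i],np.nanmedian(w[l==i],0))
# heights map: rack and ramp
for n in d:
    w=cloud(d[n]);z=w[...,2]
    for lo,hi in((.185,.2),):
        pass
    for nm,(x0,x1,y0,y1) in {"rack":(.3,.6,.3,.6),"ramp":(.3,.6,.13,.34)}.items():
        m=(w[...,0]>x0)&(w[...,0]<x1)&(w[...,1]>y0)&(w[...,1]<y1)&(z>.02)
        print(n,nm,m.sum(),np.nanmin(w[m],0),np.nanmax(w[m],0),np.histogram(z[m],bins=np.arange(.02,.28,.02))[0])
E
```

```text
side [76 33 17 12 68] [83.66176471 36.58823529] [0.88273689 0.29397482 0.64665184]
side [ 79 173  17  43  75] [ 87.09333333 194.82666667] [0.79563097 0.64338604 0.64499666]
side [ 60 261  16  26  84] [ 68.6547619  275.91666667] [0.79700692 0.73047005 0.62341713]
side [316 294  32  24 542] [330.00738007 305.94833948] [0.51901589 0.41612326 0.05734585]
side rack 2803 [0.30058631 0.30755476 0.02002456] [0.59999919 0.48156884 0.19285262] [ 159  380  313   71   71   72   63   48 1626    0    0    0]
side ramp 2302 [0.30190094 0.13000705 0.02005698] [0.59994786 0.33931498 0.19288007] [196  64  78  77 165 385 583 485 269   0   0   0]
top rack 2176 [0.30028975 0.3043089  0.02004065] [0.59982977 0.47799538 0.19435399] [ 118  349  214    0    0    0    0   14 1481    0    0    0]
top ramp 2691 [0.30028975 0.13014573 0.02000023] [0.59997261 0.33999878 0.19425012] [234   0   0   0  43 429 879 699 407   0   0   0]
```

View pics/crop1.png

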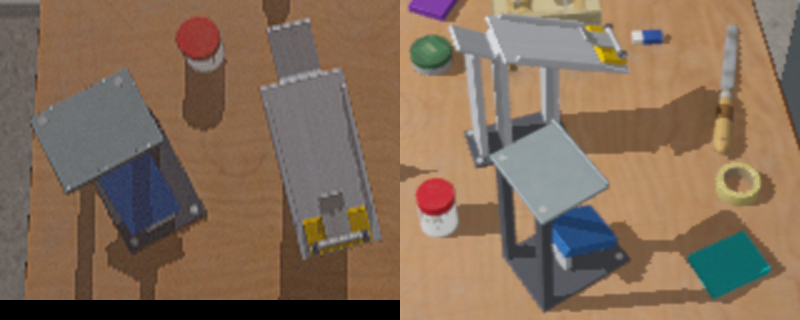

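The crop confirms it. The blue painted cover lies on the rack strip, partly under the shelf (top view about (238,218)). The ramp's head rest is at top (298,158) and the yellow stop at (314,231). Next I'll measure both poses.

```bash
python3 - <<'E'
import pickle,cv2,numpy as np
from h import *
d=pickle.load(open("d0.pkl","rb"))
def rect(p): 
    r=cv2.minAreaRect((p[:,:2]*1000).astype(np.float32)); return np.round(r[0],1),np.round(r[1],1),round(r[2],2),np.round(cv2.boxPoints(r)).tolist()
W={n:cloud(d[n]) for n in d}
for n,w in W.items():
    z=w[...,2];R=lambda x0,x1,y0,y1,z0,z1:(w[...,0]>x0)&(w[...,0]<x1)&(w[...,1]>y0)&(w[...,1]<y1)&(z>z0)&(z<z1)
    def big(m):
        m=m.astype(np.uint8)
        k,l,s,c=cv2.connectedComponentsWithStats(m);return l==1+np.argmax(s[1:,4])
    m=big(R(.3,.65,.3,.6,.18,.2));p=w[m];print(n,"shelf",m.sum(),np.median(p[:,2]),rect(p))
    hsv=cv2.cvtColor(d[n]["image"],cv2.COLOR_RGB2HSV)
    mb=(hsv[...,0]>103)&(hsv[...,0]<118)&(hsv[...,1]>150)&R(.4,.6,.35,.5,.02,.12);p=w[big(mb)]
    A=np.c_[p[:,:2],np.ones(len(p))]
    for _ in range(3):
        co=np.linalg.lstsq(A,p[:,2],rcond=None)[0];res=p[:,2]-A@co;k=abs(res)<.003;A=A[k];p=p[k]
    print(n,"cover plane slope deg",np.degrees(np.arctan(np.hypot(*co[:2]))),"dir",np.degrees(np.arctan2(co[1],co[0])),len(p),co,rect(p),p[:,2].min(),p[:,2].max())
    m=big(R(.3,.62,.13,.34,.09,.2));p=w[m];print(n,"ramp all",m.sum(),rect(p))
    # ramp slope plane ransac
    rng=np.random.default_rng(0);
    q=p
    for t in range(2):
        best=None
        for _ in range(600):
            a=q[rng.choice(len(q),3,False)];nn=np.cross(a[1]-a[0],a[2]-a[0]);L=np.linalg.norm(nn)
            if L<1e-6: continue
            nn/=L; k=abs((q-a[0])@nn)<.002
            if best is None or k.sum()>best.sum(): best=k
        s=q[best];c=s.mean(0);nn=np.linalg.svd(s-c,full_matrices=False)[2][2];nn*=np.sign(nn[2])
        print("  plane",best.sum(),c.round(4),"tilt",np.degrees(np.arccos(nn[2])).round(2),"updir",np.degrees(np.arctan2(-nn[1],-nn[0])).round(2),rect(s),s[:,2].min().round(4),s[:,2].max().round(4))
        q=q[~best]
    my=(hsv[...,0]>20)&(hsv[...,0]<32)&(hsv[...,1]>180)&R(.3,.45,.13,.3,.08,.2)
    p=w[my];print("  yellow",len(p),p.mean(0),rect(p))
E
```

```text
side shelf 1666 0.1839042131099376 (array([553.2, 419.8]), array([ 81.3, 102.6]), 28.72, [[493.0, 445.0], [542.0, 355.0], [613.0, 394.0], [564.0, 484.0]])
side cover plane slope deg 27.25986772475377 dir 26.367921090269288 389 [ 0.46164527  0.22884063 -0.2759053 ] (array([520.2, 408.8]), array([66.5, 52.9]), 29.22, [[478.0, 416.0], [504.0, 369.0], [562.0, 402.0], [536.0, 448.0]]) 0.038465445880715016 0.0755107382836325
side ramp all 2138 (array([531.6, 201.6]), array([177.2, 143.4]), 0.35, [[443.0, 273.0], [443.0, 129.0], [621.0, 130.0], [620.0, 274.0]])
  plane 880 [0.5392 0.2216 0.1623] tilt 25.37 updir 13.66 (array([529. , 202.3]), array([155.4, 113.4]), 14.23, [[440.0, 238.0], [468.0, 128.0], [618.0, 166.0], [590.0, 276.0]]) 0.117 0.1929
  plane 254 [0.5263 0.2232 0.1606] tilt 18.56 updir -6.19 (array([537.6, 220.6]), array([173.7,  77.9]), 10.42, [[445.0, 243.0], [459.0, 167.0], [630.0, 198.0], [616.0, 275.0]]) 0.1332 0.1921
  yellow 1 [0.44836019 0.22801965 0.13023906] (array([448.4, 228. ]), array([0., 0.]), 0.0, [[448.0, 228.0], [448.0, 228.0], [448.0, 228.0], [448.0, 228.0]])
top shelf 1508 0.18460644037726495 (array([552.7, 417.8]), array([81.4, 99.8]), 29.23, [[493.0, 441.0], [542.0, 354.0], [613.0, 394.0], [564.0, 481.0]])Traceback (most recent call last):
  File "<stdin>", line 14, in <module>
  File "<stdin>", line 11, in big
    return _wrapfunc(a, 'argmax', axis=axis, out=out, **kwds)
    return bound(*args, **kwds)
ValueError: attempt to get argmax of an empty sequence
```

```bash
python3 - <<'E'
import pickle,cv2,numpy as np
from h import *
d=pickle.load(open("d0.pkl","rb"))
def rect(p): 
    r=cv2.minAreaRect((p[:,:2]*1000).astype(np.float32)); return np.round(r[0],1),np.round(r[1],1),round(r[2],2),np.round(cv2.boxPoints(r)).tolist()
for n in d:
    c=d[n];w=cloud(c);z=w[...,2]
    R=lambda x0,x1,y0,y1,z0,z1:(w[...,0]>x0)&(w[...,0]<x1)&(w[...,1]>y0)&(w[...,1]<y1)&(z>z0)&(z<z1)
    # bench z
    for b in ((.3,.42,.3,.38),(.4,.45,.28,.33),(.62,.7,.25,.33)):
        m=R(*b,-.03,.03);print(n,"bench",m.sum(),np.median(z[m]).round(4))
    hsv=cv2.cvtColor(c["image"],cv2.COLOR_RGB2HSV)
    mb=(hsv[...,0]>100)&(hsv[...,0]<122)&(hsv[...,1]>130)&R(.42,.62,.33,.5,.01,.13)
    print(n,"cover",mb.sum(), hsv[218,238] if n=="top" else "", w[218,238] if n=="top" else "")
    if mb.sum()>20: 
        p=w[mb];q,_=cv2.findContours(mb.astype(np.uint8),0,1);q=max(q,key=cv2.contourArea);ap=cv2.approxPolyDP(q,2.5,True)[:,0];print(ap.tolist(),[w[v,u].round(3).tolist() for u,v in ap])
    # shelf mask corner pixels
    m=R(.45,.65,.33,.5,.17,.2).astype(np.uint8);q,_=cv2.findContours(m,0,1);q=max(q,key=cv2.contourArea);r=cv2.approxPolyDP(q,4,True)[:,0];print(n,"shelf px",r.tolist())
    # yellow
    x0,x1,y0,y1=(330,360,195,225) if n=="side" else (295,335,210,245)
    s=hsv[y0:y1,x0:x1];my=np.zeros(z.shape,bool);my[y0:y1,x0:x1]=(s[...,0]>18)&(s[...,0]<34)&(s[...,1]>150)
    p=w[my];p=p[np.isfinite(p[:,0])];v,u=np.nonzero(my);print(n,"yellow",my.sum(),u.mean(),v.mean(),np.median(p,0),rect(p[p[:,2]>.1]))
    # ramp plane
    p=w[R(.43,.66,.17,.3,.1,.2)]
    rng=np.random.default_rng(0);q=p
    for t in range(1):
        best=None
        for _ in range(800):
            a=q[rng.choice(len(q),3,False)];nn=np.cross(a[1]-a[0],a[2]-a[0]);L=np.linalg.norm(nn)
            if L<1e-6: continue
            nn/=L;k=abs((q-a[0])@nn)<.002
            if best is None or k.sum()>best.sum(): best=k
        s=q[best];cc=s.mean(0);nn=np.linalg.svd(s-cc,full_matrices=False)[2][2];nn*=np.sign(nn[2])
        print("  plane",best.sum(),cc.round(4),"tilt",np.degrees(np.arccos(nn[2])).round(2),"updir",np.degrees(np.arctan2(-nn[1],-nn[0])).round(2),rect(s),s[:,2].min().round(4),s[:,2].max().round(4))
E
```

```text
side bench 1422 0.0005
side bench 338 -0.0001
side bench 645 0.0001
side cover 553  
[[334, 293], [316, 301], [317, 311], [322, 317], [347, 311]] [[0.505, 0.37, 0.041], [0.549, 0.41, 0.075], [0.549, 0.429, 0.065], [0.539, 0.447, 0.067], [0.481, 0.417, 0.036]]
side shelf px [[317, 249], [285, 267], [311, 302], [344, 283]]
side yellow 105 342.46666666666664 214.47619047619048 [0.47111753 0.22343312 0.13868892] (array([472.9, 206.1]), array([29.3, 63.1]), 26.46, [[446.0, 228.0], [474.0, 171.0], [500.0, 184.0], [472.0, 241.0]])
  plane 881 [0.5417 0.2226 0.1634] tilt 24.99 updir 14.56 (array([526.4, 219. ]), array([152.3,  79.4]), 14.34, [[443.0, 239.0], [463.0, 162.0], [610.0, 199.0], [590.0, 276.0]]) 0.1196 0.1924
top bench 1475 0.0007
top bench 380 0.0007
top bench 570 0.0008
top cover 25 [114  98  70] [0.51477097 0.39496239 0.05594577]
[[232, 229]] [[0.488, 0.411, 0.047]]
top shelf px [[230, 168], [192, 187], [206, 217], [245, 197]]
top yellow 172 314.43023255813955 231.04651162790697 [0.47149394 0.19750261 0.13888316] (array([468.8, 200.6]), array([33.9, 58.7]), 13.45, [[445.0, 225.0], [459.0, 168.0], [492.0, 176.0], [478.0, 233.0]])
  plane 1167 [0.5443 0.2205 0.1649] tilt 25.56 updir 13.25 (array([525.8, 215.5]), array([152.6,  77.4]), 13.32, [[443.0, 236.0], [461.0, 160.0], [609.0, 195.0], [591.0, 271.0]]) 0.1177 0.1934
```

```bash
cat >> h.py <<'E'
def frame(x,y,deg):
    T=np.eye(4);T[:3,:3]=Ro.from_euler('z',deg,degrees=True).as_matrix();T[:3,3]=[x,y,0];return T
def at(T,p): return (T[:3,:3]@np.array(p,float).reshape(-1,3).T).T+T[:3,3]
def tri(cs,px):
    Ps=[c["mtx"]@np.c_[cv2.Rodrigues(c["rvec"])[0],np.array(c["tvec"]).ravel()] for c in cs]
    X=cv2.triangulatePoints(Ps[0],Ps[1],np.array(px[0],float).T,np.array(px[1],float).T);return (X[:3]/X[3]).T
E
python3 - <<'E'
import pickle
from h import *
d=pickle.load(open("d0.pkl","rb"))
print("shelf tri",tri([d["side"],d["top"]],[[(317,249),(285,267),(311,302),(344,283)],[(230,168),(192,187),(206,217),(245,197)]]).round(4))
T=frame(.607,.237,14);K=frame(.526,.4035,29)
c35,s35,c25,s25=[f(np.radians(a)) for a in(35,25) for f in(np.cos,np.sin)]
L={"ramp":[(-.007,.04,.191),(-.007,-.04,.191),(.0+.048*c35,.02,.181+.048*s35),(.048*c35,-.02,.181+.048*s35),(-.007-.130*c25,.0335,.191-.130*s25),(-.007-.130*c25,-.0335,.191-.130*s25)],
"rack":[(-.009,.05,.19),(-.009,-.05,.19),(.071,.05,.19),(.071,-.05,.19),(-.004-.038*.883-.0033,.028,.05-.038*.469+.0062),(-.004-.038*.883-.0033,-.028,.05-.038*.469+.0062)]}
rows=[]
for n,(u0,v0,u1,v1) in {"top":(180,140,340,250),"side":(255,190,365,330)}.items():
    im=d[n]["image"][v0:v1,u0:u1,::-1];f=min(400/(u1-u0),600/(v1-v0))
    I=cv2.resize(im,None,fx=f,fy=f,interpolation=cv2.INTER_CUBIC)
    for TT,k in((T,"ramp"),(K,"rack")):
        for u,v in project(d[n],at(TT,L[k])): cv2.circle(I,(int((u+.5-u0)*f),int((v+.5-v0)*f)),3,(0,0,255),1)
    rows.append(I)
h=max(r.shape[0] for r in rows);rows=[cv2.copyMakeBorder(r,0,h-r.shape[0],0,0,0) for r in rows]
im=np.hstack(rows)[:600,:800];cv2.imwrite("pics/crop2.png",im);print(im.shape)
E
```

```text
shelf tri [[0.5668 0.3893 0.2402]
 [0.5824 0.4553 0.2491]
 [0.5365 0.4534 0.1258]
 [0.5188 0.3821 0.1149]]
(509, 800, 3)
```

View pics/crop2.png

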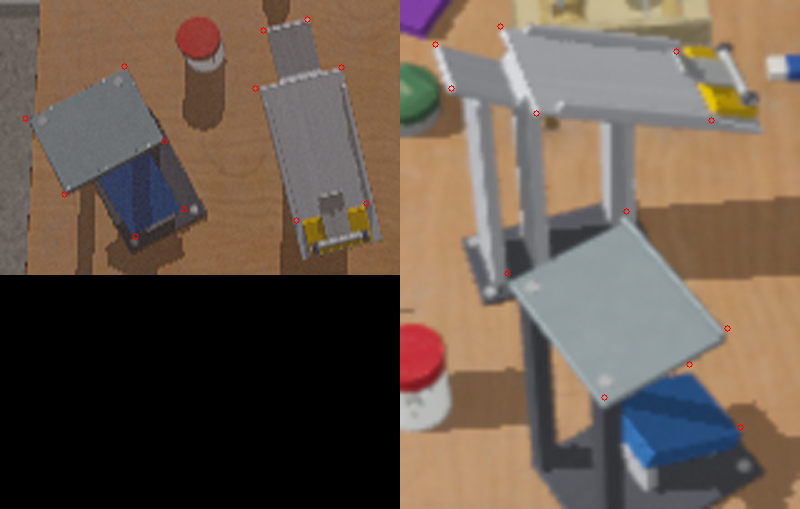

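```bash
python3 - <<'E'
import pickle
from h import *
d=pickle.load(open("d0.pkl","rb"));cs=[d["side"],d["top"]]
print("shelf",tri(cs,[[(317,249),(285,267),(311,302),(344,283)],[(245,197),(230,168),(192,187),(206,217)]]).round(4).tolist())
S=lambda x,y:(255+(x-400)/3.636-.5,190+y/3.636-.5);P=lambda x,y:(180+x/2.5-.5,140+y/2.5-.5)
print("crest+y,-y, rest+y,-y",tri(cs,[[S(538,113),S(507,30),S(455,90),S(441,46)],[P(262,88),P(345,70),P(265,31),P(307,20)]]).round(4).tolist())
print("cover low +y,-y",tri(cs,[[S(740,432),S(690,376)],[P(137,239),P(180,208)]]).round(4).tolist())
# depth edges: low/high edges of the ramp and rest end
for n in d:
    w=cloud(d[n])
    # profile in ramp frame
    T=frame(.607,.237,14);q=(w-T[:3,3])@T[:3,:3]
    for xa in(.01,.02,.03,.037):
        m=(abs(q[...,0]-xa)<.004)&(abs(q[...,1])<.04)&(q[...,2]>.15)&(q[...,2]<.25)
        print(n,xa,m.sum(),q[m].mean(0).round(4),q[m][:,1].min().round(4),q[m][:,1].max().round(4))
    m=(abs(q[...,1])<.012)&(q[...,2]>.16)&(q[...,2]<.25)&(q[...,0]>-.02);print(n,"rest max x",np.percentile(q[m][:,0],99).round(4),q[m][:,2].max().round(4))
    for xa in(-.03,-.05,-.07,-.09):
        m=(abs(q[...,0]-xa)<.005)&(abs(q[...,1])<.055)&(q[...,2]>.12)&(q[...,2]<.22)
        mm=m&(abs(q[...,1])<.025);print(n,xa,"z",np.median(q[mm][:,2]).round(4),"expected",round(.191-(-.007-xa)*.4663,4),"y",q[m][:,1].min().round(4),q[m][:,1].max().round(4))
E
```

```text
shelf [[0.5413, 0.3563, 0.1866], [0.6105, 0.3938, 0.1813], [0.5649, 0.48, 0.1779], [0.4956, 0.4437, 0.1813]]
crest+y,-y, rest+y,-y [[0.5908, 0.2691, 0.1864], [0.6074, 0.1937, 0.1855], [0.6392, 0.2651, 0.207], [0.6479, 0.2275, 0.2083]]
cover low +y,-y [[0.4759, 0.4073, 0.031], [0.5048, 0.3644, 0.034]]
side 0.01 44 [0.0101 0.0023 0.1885] -0.0188 0.0211
side 0.02 84 [0.0201 0.0112 0.1838] -0.0175 0.0219
side 0.03 46 [0.03  0.003 0.202] -0.0196 0.0217
side 0.037 50 [0.037  0.0023 0.2058] -0.0217 0.0202
side rest max x 0.3889 0.2498
side -0.03 z 0.1807 expected 0.1803 y -0.0384 0.042
side -0.05 z 0.1714 expected 0.1709 y -0.0389 0.0407
side -0.07 z 0.1613 expected 0.1616 y -0.0397 0.0418
side -0.09 z 0.1527 expected 0.1523 y -0.0385 0.0399
top 0.01 73 [ 0.0099 -0.0027  0.1896] -0.0218 0.0175
top 0.02 74 [ 0.0201 -0.0027  0.1968] -0.022 0.017
top 0.03 73 [ 0.03   -0.0022  0.204 ] -0.0218 0.0176
top 0.037 55 [ 0.036  -0.002   0.2069] -0.0212 0.017
top rest max x 0.3902 0.2498
top -0.03 z 0.1812 expected 0.1803 y -0.0405 0.0367
top -0.05 z 0.1716 expected 0.1709 y -0.0402 0.0368
top -0.07 z 0.1628 expected 0.1616 y -0.0405 0.0368
top -0.09 z 0.1531 expected 0.1523 y -0.0401 0.0369
```

```bash
cat >> h.py <<'E'
RACK=frame(.526,.4035,29);RAMP=frame(.607,.237,14)
def tool(T,a,p):
    """tool leaning a deg (tips towards +x of T), y along T's y; p in T's frame -> (pos,R)"""
    s,c=np.sin(np.radians(a)),np.cos(np.radians(a))
    return at(T,p)[0],T[:3,:3]@np.array([[-c,0,s],[0,1,0],[-s,0,-c]])
def delta(*targets,cmd=None):
    from station import telemetry
    s=telemetry.get_state();p0=np.array(s["eef_pos"]);R0=Ro.from_rotvec(s["ee_rot"]).as_matrix()
    if cmd is not None: p0,R0=cmd
    print("t",round(s["time"],2),"F",np.round(s["contact_force"],1),"w",round(s["gripper_width"],4),"q",np.round(s["qpos"],2))
    for p,R in targets:
        print("cm",np.round(R0.T@(p-p0)*100,2).tolist(),"rv",np.round(Ro.from_matrix(R0.T@R).as_rotvec(),3).tolist(),"world",np.round(p,3))
def grasp(off,dx=-.006):
    t=np.array([.883,0,.469]);n=np.array([-.469,0,.883]);return np.array([-.004,0,.05])+dx*t+off*n
E
python3 - <<'E'
from h import *
p,R=tool(RACK,28,grasp(.13))
delta((p+[-.03,0,.1],R),(p,R))
E
```

```text
t 0.1 F [ 0.2 -0.1  0.2] w 0.0855 q [ 1.31  0.31 -0.05  1.21 -0.    1.57]
cm [-32.32, -12.96, -1.42] rv [-0.189, -0.465, -0.754] world [0.435 0.369 0.262]
cm [-35.22, -12.16, 8.57] rv [-0.189, -0.465, -0.754] world [0.465 0.369 0.162]
```

play_rows(increments=[[[-5,-2,-1],[-0.03,-0.08,-0.12],1],[[-11,-4.5,-1.4],[-0.06,-0.16,-0.25],1],[[-16,-6.5,-1.4],[-0.1,-0.23,-0.38],1],[[-21.5,-8.6,-1.4],[-0.13,-0.31,-0.5],1],[[-27,-11,-1.4],[-0.16,-0.39,-0.63],1],[[-32.3,-13,-1.4],[-0.189,-0.465,-0.754],1],[[-32.3,-13,-1.4],[-0.189,-0.465,-0.754],1],[[-32.3,-13,-1.4],[-0.189,-0.465,-0.754],1],[[-33.8,-12.6,4],[-0.189,-0.465,-0.754],1],[[-35.2,-12.2,8.6],[-0.189,-0.465,-0.754],1],[[-35.2,-12.2,8.6],[-0.189,-0.465,-0.754],1],[[-35.2,-12.2,8.6],[-0.189,-0.465,-0.754],1]])

```text
time: 1.6
eef_pos: [0.4643, 0.3713, 0.1635]
ee_rot: [-0.668, 2.577, 0.169]
contact_force: [0.0, 0.1, 0.3]
gripper_width: 0.0859
finger_force: 0.0
```

```bash
python3 - <<'E'
from h import *
from station import capture
print(tool(RACK,28,grasp(.13))[0])
delta(*[tool(RACK,28,grasp(o)) for o in(.13,.04,0)])
c=capture("side");t=capture("top")
for n,x in(("s",c),("t",t)): print(n,project(x,[tool(RACK,28,grasp(0))[0]]))
a=cv2.resize(c["image"][220:350,270:430,::-1],(480,390),interpolation=cv2.INTER_CUBIC)
b=cv2.resize(t["image"][160:290,190:296,::-1],(318,390),interpolation=cv2.INTER_CUBIC)
cv2.imwrite("pics/pre.png",np.hstack([a,b]))
E
```

```text
[0.46454222 0.3694334  0.161976  ]
t 1.6 F [0.  0.1 0.3] w 0.0859 q [ 0.73  0.03 -0.73  0.34 -0.1   0.2 ]
cm [0.14, -0.18, 0.1] rv [0.002, 0.002, 0.001] world [0.465 0.369 0.162]
cm [0.16, -0.19, 9.1] rv [0.002, 0.002, 0.001] world [0.501 0.39  0.083]
cm [0.17, -0.2, 13.1] rv [0.002, 0.002, 0.001] world [0.518 0.399 0.047]
s [[329.68692536 302.63559606]]
t [[237.07805687 217.3658332 ]]
```

View pics/pre.png

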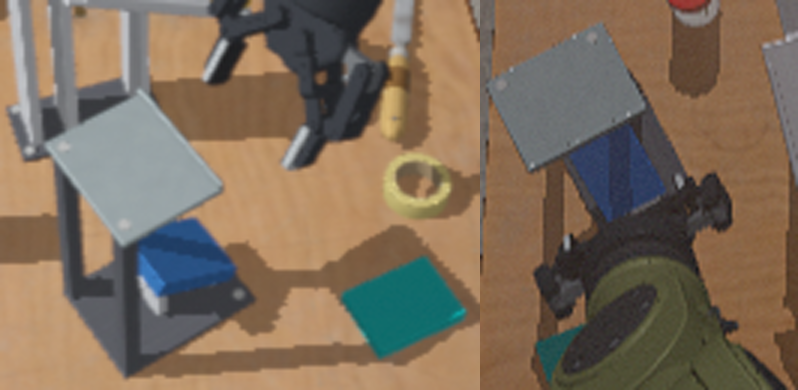

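The fingers straddle the cover's axis and the gripper is clear of the shelf edge: the cover's low edge is at crop (640,205), with tips at about (567,243) and (683,180). I'll descend along the face normal.

play_rows(increments=[[[0.15,-0.1,2.5],[0,0,0],1],[[0.15,-0.1,5],[0,0,0],1],[[0.15,-0.1,7.5],[0,0,0],1],[[0.15,-0.1,9],[0,0,0],1],[[0.15,-0.1,10],[0,0,0],1],[[0.15,-0.1,11],[0,0,0],1],[[0.15,-0.1,12],[0,0,0],1],[[0.15,-0.1,13],[0,0,0],1],[[0.15,-0.1,13],[0,0,0],1],[[0.15,-0.1,13],[0,0,0],1]])

```text
time: 2.95
eef_pos: [0.5172, 0.3978, 0.0468]
ee_rot: [-0.666, 2.578, 0.167]
contact_force: [0.3, -0.6, 0.5]
gripper_width: 0.0854
finger_force: 0.0
```

play_rows(increments=[[[0,0,0],[0,0,0],0.5],[[0,0,0],[0,0,0],0.3],[[0,0,0],[0,0,0],0],[[0,0,0],[0,0,0],-0.5],[[0,0,0],[0,0,0],-1],[[0,0,0],[0,0,0],-1],[[0,0,0],[0,0,0],-1],[[0,0,0],[0,0,0],-1]])

```text
time: 3.95
eef_pos: [0.5171, 0.3981, 0.0477]
ee_rot: [-0.667, 2.577, 0.168]
contact_force: [-5.3, -2.2, 5.9]
gripper_width: 0.0545
finger_force: 62.3
```

play_rows(increments=[[[0,0,-0.5],[0,0,0],-1],[[0,0,-1.5],[0,0,0],-1],[[0,0,-3],[0,0,0],-1],[[0,0,-5],[0,0,0],-1],[[0,0,-7],[0,0,0],-1],[[0,0,-9],[0,0,0],-1],[[0,0,-11],[0,0,0],-1],[[0,0,-13],[0,0,0],-1],[[0,0,-14.5],[0,0,0],-1],[[0,0,-14.5],[0,0,0],-1]])

```text
time: 5.2
eef_pos: [0.4577, 0.365, 0.1764]
ee_rot: [-0.666, 2.576, 0.169]
contact_force: [0.4, 0.0, -1.7]
gripper_width: 0.0549
finger_force: 64.6
```

```bash
python3 - <<'E'
from h import *
from station import capture,telemetry
d={n:capture(n) for n in("side","top")}
s=telemetry.get_state();R0=Ro.from_rotvec(s["ee_rot"]).as_matrix();p0=np.array(s["eef_pos"])
for n,c in d.items():
    w=cloud(c);hsv=cv2.cvtColor(c["image"],cv2.COLOR_RGB2HSV)
    q=(w-p0)@R0   # tool frame
    m=(hsv[...,0]>100)&(hsv[...,0]<122)&(hsv[...,1]>90)&(np.abs(q).max(-1)<.06)
    p=q[m];print(n,m.sum(),"tool-frame min/max",np.percentile(p,[2,50,98],axis=0).round(4).tolist())
    A=np.c_[p[:,:2],np.ones(len(p))]
    for _ in range(3):
        co=np.linalg.lstsq(A,p[:,2],rcond=None)[0];k=abs(p[:,2]-A@co)<.003;A=A[k];p=p[k]
    print(" face z=ax+by+c",co.round(4),len(p))
cx=project(d["side"],[p0])[0];u,v=int(cx[0]),int(cx[1])
a=cv2.resize(d["side"]["image"][max(v-65,0):v+65,u-65:u+65,::-1],(400,400),interpolation=cv2.INTER_CUBIC)
cx=project(d["top"],[p0])[0];u,v=int(cx[0]),int(cx[1])
b=cv2.resize(d["top"]["image"][max(v-65,0):v+65,u-65:u+65,::-1],(400,400),interpolation=cv2.INTER_CUBIC)
cv2.imwrite("pics/held.png",np.hstack([a,b]))
E
```

```text
side 550 tool-frame min/max [[-0.0483, -0.0239, -0.0085], [-0.0264, 0.0022, -0.0063], [0.0221, 0.0298, 0.005]]
 face z=ax+by+c [-0.0314  0.0083 -0.0068] 364
top 494 tool-frame min/max [[-0.0459, -0.0275, -0.0103], [-0.0265, -0.0015, -0.0064], [-0.0044, 0.0252, 0.0028]]
 face z=ax+by+c [-0.0191  0.0046 -0.0069] 405
```

View pics/held.png

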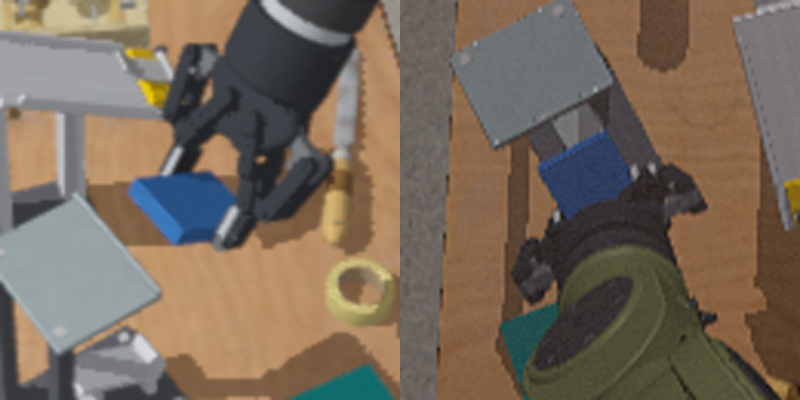

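The cover is held flat and square; its mid sits about 9 mm up-slope of the TCP. Next I'll carry it to above the head rest.

```bash
cat >> h.py <<'E'
def place(n,t,a=36,dx=-.009):
    tt=np.array([.819,0,.574]);nn=np.array([-.574,0,.819])
    return tool(RAMP,a,np.array([.0271,0,.2085])+(dx+t)*tt+n*nn)
E
python3 - <<'E'
from h import *
from station import telemetry
s=telemetry.get_state();p0=np.array(s["eef_pos"]);R0=Ro.from_rotvec(s["ee_rot"]).as_matrix()
h=place(.07,.006)
delta((p0+[-.01,0,.14],R0),(h[0]+[-.03,.03,.06],h[1]),h)
E
```

```text
t 5.3 F [-0.5  0.1 -1.3] w 0.0545 q [ 0.73 -0.   -0.73  0.37 -0.1   0.2 ]
cm [-5.81, 0.49, -12.76] rv [0.0, 0.0, 0.0] world [0.447 0.365 0.315]
cm [-10.76, -13.92, -11.2] rv [0.139, -0.138, 0.222] world [0.562 0.263 0.324]
cm [-8.97, -18.01, -5.36] rv [0.139, -0.138, 0.222] world [0.592 0.233 0.264]
```

play_rows(increments=[[[-1.4,0.1,-3],[0,0,0],-1],[[-2.8,0.2,-6],[0,0,0],-1],[[-4.2,0.3,-9],[0,0,0],-1],[[-5.8,0.5,-12.8],[0,0,0],-1],[[-6.6,-2,-12.5],[0.02,-0.02,0.04],-1],[[-7.6,-5,-12.2],[0.05,-0.05,0.08],-1],[[-8.6,-8,-11.9],[0.08,-0.08,0.13],-1],[[-9.6,-11,-11.6],[0.11,-0.11,0.18],-1],[[-10.7,-13.9,-11.2],[0.139,-0.138,0.222],-1],[[-10.2,-15.3,-9.3],[0.139,-0.138,0.222],-1],[[-9.6,-16.6,-7.3],[0.139,-0.138,0.222],-1],[[-9,-18,-5.4],[0.139,-0.138,0.222],-1],[[-9,-18,-5.4],[0.139,-0.138,0.222],-1],[[-9,-18,-5.4],[0.139,-0.138,0.222],-1]])

```text
time: 7.05
eef_pos: [0.5922, 0.2337, 0.2647]
ee_rot: [-0.307, 2.498, 0.1]
contact_force: [-0.1, 0.5, -1.2]
gripper_width: 0.0553
finger_force: 64.6
```

```bash
cat > cov.py <<'E'
from h import *
from station import capture
def look(name=None,v0=120,v1=260):
    d={n:capture(n) for n in("side","top")}
    for n,c in d.items():
        w=cloud(c);hsv=cv2.cvtColor(c["image"],cv2.COLOR_RGB2HSV)
        q=(w-RAMP[:3,3])@RAMP[:3,:3]
        m=(hsv[...,0]>100)&(hsv[...,0]<122)&(hsv[...,1]>90)&(q[...,0]>-.16)&(q[...,0]<.1)&(abs(q[...,1])<.06)&(q[...,2]>.12)&(q[...,2]<.34)
        p=q[m]
        if len(p)<30: print(n,"few blue",len(p));continue
        print(n,len(p),"ramp-frame 2/50/98%",np.percentile(p,[2,50,98],axis=0).round(4).tolist())
        A=np.c_[p[:,:2],np.ones(len(p))]
        for _ in range(4):
            co=np.linalg.lstsq(A,p[:,2],rcond=None)[0];k=abs(p[:,2]-A@co)<.003;A=A[k];p=p[k]
        print("  face slopes deg x,y",np.degrees(np.arctan(co[:2])).round(1),"z at x=.02:",(co@[.02,0,1]).round(4))
        r=cv2.minAreaRect((p[:,:2]/[np.cos(np.arctan(co[0])),1]*[1,1]*1000).astype(np.float32)) if 0 else cv2.minAreaRect((p[:,:2]*1000).astype(np.float32));print("  rect",np.round(r[0],1),np.round(r[1],1),round(r[2],1))
    if name:
        a=cv2.resize(d["side"]["image"][150:250,240:375,::-1],(540,400),interpolation=cv2.INTER_CUBIC)
        b=cv2.resize(d["top"]["image"][130:255,265:345,::-1],(256,400),interpolation=cv2.INTER_CUBIC)
        cv2.imwrite(f"pics/{name}.png",np.hstack([a,b]))
    return d
E
python3 - <<'E'
from cov import *
look()
delta(place(.07,.006),place(.02,.006),place(.005,.004),place(.002,.002),place(.001,-.004))
E
```

```text
side 449 ramp-frame 2/50/98% [[-0.0357, -0.0226, 0.2505], [0.0028, 0.0066, 0.2826], [0.025, 0.0319, 0.2955]]
  face slopes deg x,y [33.8 -2.5] z at x=.02: 0.2947
  rect [-7.7  9.2] [61.9 68.9] 5.3
top 55 ramp-frame 2/50/98% [[-0.0121, -0.025, 0.2793], [0.0208, 0.0024, 0.2931], [0.0251, 0.0263, 0.2975]]
  face slopes deg x,y [17.9  1.7] z at x=.02: 0.2926
  rect [18.   4.5] [22.3 59.3] 25.6
t 7.15 F [-0.1 -0.  -1. ] w 0.055 q [ 0.43 -0.07 -0.64  0.37 -0.11  0.15]
cm [0.16, -0.07, 0.09] rv [0.001, 0.001, -0.0] world [0.592 0.233 0.264]
cm [0.25, -0.08, 5.09] rv [0.001, 0.001, -0.0] world [0.62  0.24  0.223]
cm [0.48, -0.08, 6.59] rv [0.001, 0.001, -0.0] world [0.627 0.242 0.21 ]
cm [0.68, -0.08, 6.88] rv [0.001, 0.001, -0.0] world [0.627 0.242 0.206]
cm [1.28, -0.08, 6.97] rv [0.001, 0.001, -0.0] world [0.622 0.241 0.202]
```

play_rows(increments=[[[0.2,-0.1,1.5],[0,0,0],-1],[[0.25,-0.1,3],[0,0,0],-1],[[0.25,-0.1,4.2],[0,0,0],-1],[[0.25,-0.1,5],[0,0,0],-1],[[0.3,-0.1,5.5],[0,0,0],-1],[[0.4,-0.1,6],[0,0,0],-1],[[0.45,-0.1,6.4],[0,0,0],-1],[[0.5,-0.1,6.7],[0,0,0],-1],[[0.5,-0.1,6.7],[0,0,0],-1]])

```text
time: 8.28
eef_pos: [0.6266, 0.241, 0.2074]
ee_rot: [-0.306, 2.497, 0.1]
contact_force: [-0.2, -0.5, -1.5]
gripper_width: 0.0549
finger_force: 64.6
```

```bash
python3 - <<'E'
from cov import *
look("place1")
delta(place(.002,.002),place(.0,-.004))
E
```

```text
side 462 ramp-frame 2/50/98% [[-0.0019, -0.0255, 0.1946], [0.0372, 0.0039, 0.2247], [0.0596, 0.03, 0.2381]]
  face slopes deg x,y [34.  -2.3] z at x=.02: 0.2138
  rect [25.5  1.4] [62.  56.6] 1.9
top 47 ramp-frame 2/50/98% [[0.0304, -0.0268, 0.2252], [0.0554, 0.0021, 0.236], [0.0594, 0.0251, 0.2415]]
  face slopes deg x,y [23.1  3.6] z at x=.02: 0.2211
  rect [52.8  3.5] [20.5 57.3] 25.4
t 8.38 F [-0.3  0.4 -2.1] w 0.0546 q [ 0.41  0.06 -0.66  0.23 -0.1   0.14]
cm [0.09, 0.08, 0.14] rv [0.0, 0.0, -0.0] world [0.627 0.242 0.206]
cm [0.69, 0.08, 0.33] rv [0.0, 0.0, -0.0] world [0.623 0.241 0.201]
```

View pics/place1.png

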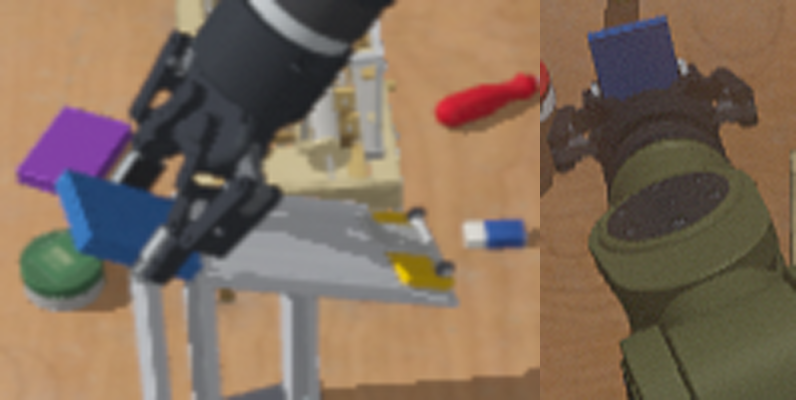

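The picture shows the cover over the head rest, its lower end at the notch (side crop (200,270)) and its upper end overhanging at (65,180). By measurement it is about 4 mm short of the ledge. I'll slide it down gently, feeling for contact.

play_rows(increments=[[[0.1,0,0.07],[0,0,0],-1],[[0.2,0,0.1],[0,0,0],-1],[[0.3,0,0.14],[0,0,0],-1],[[0.3,0,0.14],[0,0,0],-1]])

```text
time: 8.88
eef_pos: [0.6259, 0.2409, 0.206]
ee_rot: [-0.306, 2.495, 0.101]
contact_force: [-1.1, -0.5, 3.5]
gripper_width: 0.0548
finger_force: 65.2
```

play_rows(increments=[[[0.1,0,0],[0,0,0],-1],[[0.2,0,0],[0,0,0],-1],[[0.2,0,0],[0,0,0],-1]])

```text
time: 9.25
eef_pos: [0.6253, 0.2408, 0.2056]
ee_rot: [-0.305, 2.493, 0.101]
contact_force: [2.9, 1.3, 6.6]
gripper_width: 0.055
finger_force: 65.1
```

play_rows(increments=[[[0,0,0],[0,0,0],0.35],[[0,0,0],[0,0,0],0.45],[[0,0,0],[0,0,0],0.6],[[0,0,0],[0,0,0],0.7],[[0,0,0],[0,0,0],0.7],[[0,0,0],[0,0,0],0.7]])

```text
time: 10.0
eef_pos: [0.6235, 0.2403, 0.2035]
ee_rot: [-0.307, 2.497, 0.1]
contact_force: [0.6, 0.7, 0.2]
gripper_width: 0.0724
finger_force: 0.0
```

```bash
python3 - <<'E'
from cov import *
look()
delta()
E
```

```text
side 501 ramp-frame 2/50/98% [[-0.0036, -0.0256, 0.1965], [0.0343, 0.0032, 0.2207], [0.059, 0.0298, 0.2351]]
  face slopes deg x,y [32.7 -1.4] z at x=.02: 0.2126
  rect [24.8  2.1] [56.4 62.1] 89.1
top 57 ramp-frame 2/50/98% [[0.0133, -0.0278, 0.21], [0.0541, 0.0053, 0.2304], [0.0593, 0.0255, 0.2385]]
  face slopes deg x,y [25.9 -1.6] z at x=.02: 0.2156
  rect [36.9 -0.9] [40.4 53.4] 0.7
t 10.1 F [ 0.5  0.3 -0.4] w 0.0722 q [ 0.41  0.06 -0.68  0.22 -0.1   0.14]
```

play_rows(increments=[[[0,0,-0.5],[0,0,0],0.8],[[0,0,-1.5],[0,0,0],0.8],[[0,0,-3],[0,0,0],0.8],[[0,0,-5],[0,0,0],0.8],[[0,0,-8],[0,0,0],0.6],[[0,0,-11],[0,0,0],0.3],[[0,0,-14],[0,0,0],0],[[0,0,-17],[0,0,0],-0.5],[[0,0,-17],[0,0,0],-1],[[0,0,-17],[0,0,0],-1]])

```text
time: 11.35
eef_pos: [0.5264, 0.216, 0.341]
ee_rot: [-0.307, 2.497, 0.101]
contact_force: [0.1, -0.5, -1.3]
gripper_width: 0.0001
finger_force: 0.0
```

```bash
python3 - <<'E'
from cov import *
look("place2")
a=np.radians(0)
# behind: vertical tool, closed; waypoint above, then down behind the upper end
delta(tool(RAMP,0,(-.02,0,.37)),tool(RAMP,0,(.095,0,.35)),tool(RAMP,0,(.095,0,.226)))
E
```

```text
side 602 ramp-frame 2/50/98% [[-0.0059, -0.0232, 0.1918], [0.0288, 0.0101, 0.2172], [0.0586, 0.0303, 0.2349]]
  face slopes deg x,y [32.9 -3.4] z at x=.02: 0.212
  rect [24.3  2. ] [59.4 64.6] 88.3
top 52 ramp-frame 2/50/98% [[-0.0061, -0.0269, 0.1957], [0.054, 0.0035, 0.2328], [0.0584, 0.0257, 0.2379]]
  face slopes deg x,y [30.8 -5. ] z at x=.02: 0.2133
  rect [25.1  2.3] [49.6 63.1] 87.0
t 11.45 F [0.1 0.9 0.1] w -0.0 q [ 0.46 -0.25 -0.61  0.59 -0.12  0.17]
cm [-6.91, 0.1, 1.27] rv [0.0, 0.627, -0.0] world [0.588 0.232 0.37 ]
cm [-15.05, 0.1, 9.64] rv [0.0, 0.627, -0.0] world [0.699 0.26  0.35 ]
cm [-7.78, 0.1, 19.68] rv [0.0, 0.627, -0.0] world [0.699 0.26  0.226]
```

View pics/place2.png

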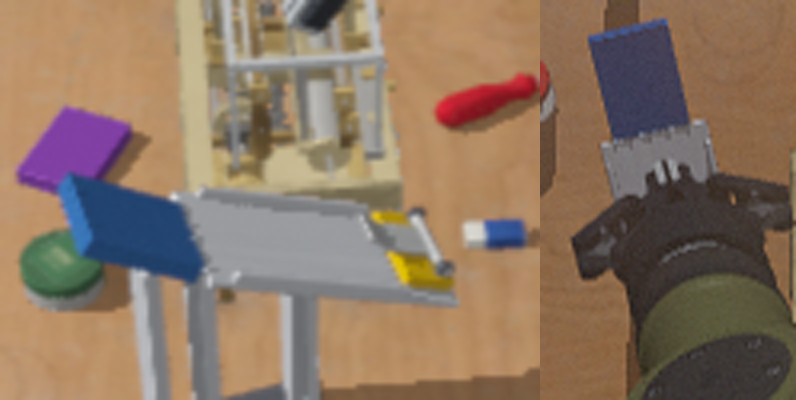

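The cover stands on the ledge, leaning on the head rest and square to the crest. In the top crop its lower edge is (612,138)–(688,122) against crest corners (603,145) and (705,120). Next I'll go round behind its upper end with shut fingers pointing down.

play_rows(increments=[[[-2,0,0],[0,0.15,0],-1],[[-3.5,0,0.5],[0,0.31,0],-1],[[-5.2,0,0.9],[0,0.47,0],-1],[[-6.9,0,1.3],[0,0.627,0],-1],[[-9.6,0,4],[0,0.627,0],-1],[[-12.3,0,6.8],[0,0.627,0],-1],[[-15,0,9.6],[0,0.627,0],-1],[[-15,0,9.6],[0,0.627,0],-1],[[-15,0,9.6],[0,0.627,0],-1]])

```text
time: 12.58
eef_pos: [0.6988, 0.2589, 0.35]
ee_rot: [0.383, -3.117, -0.0]
contact_force: [-1.1, -0.5, 1.1]
gripper_width: 0.0002
finger_force: 0.0
```

```bash
python3 - <<'E'
from h import *
delta(*[tool(RAMP,0,(.095,.001,z)) for z in(.3,.25,.222)])
E
```

```text
t 12.57 F [-1.1 -0.5  1.1] w 0.0002 q [0.35 0.63 0.67 1.61 0.   0.11]
cm [-0.07, 0.2, 5.0] rv [0.0, -0.001, -0.0] world [0.699 0.261 0.3  ]
cm [-0.07, 0.19, 10.0] rv [0.0, -0.001, -0.0] world [0.699 0.261 0.25 ]
cm [-0.08, 0.19, 12.8] rv [0.0, -0.001, -0.0] world [0.699 0.261 0.222]
```

play_rows(increments=[[[0,0.2,3],[0,0,0],-1],[[0,0.2,6],[0,0,0],-1],[[0,0.2,9],[0,0,0],-1],[[0,0.2,11],[0,0,0],-1],[[0,0.2,12.8],[0,0,0],-1],[[0,0.2,12.8],[0,0,0],-1],[[0.5,0.2,12.8],[0,0,0],-1],[[1,0.2,12.8],[0,0,0],-1],[[1.5,0.2,12.8],[0,0,0],-1],[[1.5,0.2,12.8],[0,0,0],-1]])

```text
time: 13.82
eef_pos: [0.6839, 0.2574, 0.2241]
ee_rot: [-0.383, 3.116, 0.001]
contact_force: [0.3, 1.2, -0.5]
gripper_width: 0.0001
finger_force: 0.0
```

```bash
python3 - <<'E'
from cov import *
look("behind")
delta()
E
```

```text
side 585 ramp-frame 2/50/98% [[-0.0056, -0.0234, 0.1917], [0.0282, 0.0118, 0.2164], [0.0583, 0.0301, 0.2366]]
  face slopes deg x,y [34.7 -1.5] z at x=.02: 0.2124
  rect [23.6  2.8] [56.5 63.6] 89.8
top few blue 0
t 13.93 F [0.6 0.4 0.3] w -0.0 q [0.36 0.58 0.3  1.29 0.   0.12]
```

View pics/behind.png

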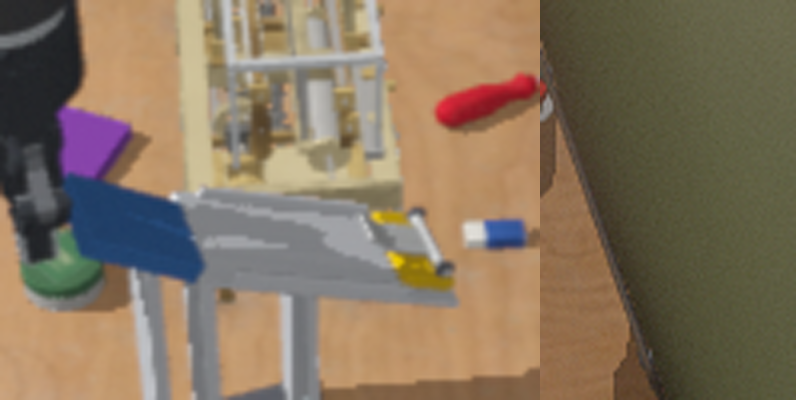

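The shut fingers point down behind the upper end (side crop (40,240)), and the cover is still leaning. I'll push it forward in an arc.

play_rows(increments=[[[0.5,0,0],[0,0,0],-1],[[1,0,0],[0,0,0],-1],[[1.4,0,-0.4],[0,0,0],-1],[[1.8,0,-0.8],[0,0,0],-1],[[2.2,0,-1.2],[0,0,0],-1],[[2.6,0,-1.6],[0,0,0],-1],[[3,0,-2],[0,0,0],-1],[[3.5,0,-2.3],[0,0,0],-1],[[4,0,-2.6],[0,0,0],-1],[[4.5,0,-2.8],[0,0,0],-1],[[4.9,0,-2.9],[0,0,0],-1],[[4.9,0,-2.9],[0,0,0],-1]])

```text
time: 15.42
eef_pos: [0.6362, 0.2455, 0.2525]
ee_rot: [-0.383, 3.117, 0.001]
contact_force: [0.3, 0.1, -0.4]
gripper_width: -0.0001
finger_force: 0.1
```

```bash
python3 - <<'E'
from cov import *
look("tip1")
delta()
E
```

```text
side 160 ramp-frame 2/50/98% [[-0.0061, 0.0143, 0.1917], [0.0065, 0.0279, 0.235], [0.0188, 0.0387, 0.2896]]
  face slopes deg x,y [73.4 -5.8] z at x=.02: 0.2847
  rect [ 6.9 30. ] [28.2 22.9] 70.1
top few blue 0
t 15.53 F [-0.5  0.4 -0.5] w 0.0001 q [0.37 0.47 0.19 1.29 0.   0.12]
```

View pics/tip1.png

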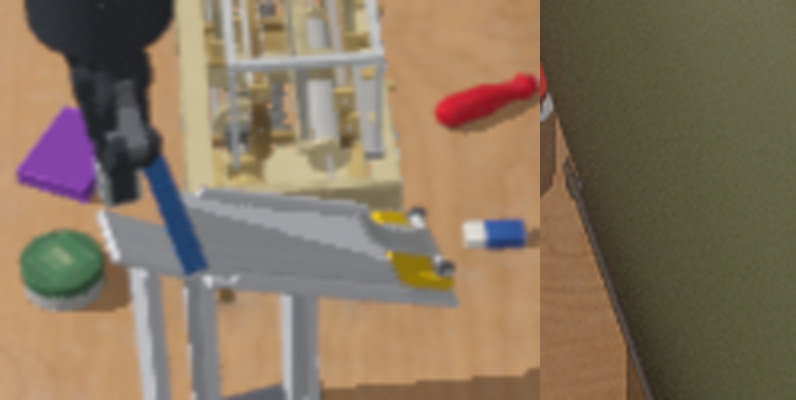

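The cover is near upright on the ledge, with the finger behind its top (side crop (150,165) to (195,270)). That was my tenth picture, so I'll work from numbers from here.

play_rows(increments=[[[0.4,0,0],[0,0,0],-1],[[0.8,0,-0.1],[0,0,0],-1],[[1.2,0,-0.2],[0,0,0],-1],[[1.6,0,-0.3],[0,0,0],-1],[[2,0,-0.4],[0,0,0],-1],[[2.4,0,-0.5],[0,0,0],-1],[[2.8,0,-0.5],[0,0,0],-1],[[3.2,0,-0.5],[0,0,0],-1],[[3.6,0,-0.5],[0,0,0],-1],[[4,0,-0.5],[0,0,0],-1],[[4,0,-0.5],[0,0,0],-1],[[4,0,-0.5],[0,0,0],-1]])

```text
time: 17.02
eef_pos: [0.5979, 0.2359, 0.2574]
ee_rot: [-0.383, 3.117, 0.001]
contact_force: [-0.7, 0.1, 0.8]
gripper_width: -0.0
finger_force: 0.0
```

```bash
cat > lie.py <<'E'
from h import *
from station import capture
def lie():
    c25,s25=np.cos(np.radians(25)),np.sin(np.radians(25))
    for n in("side","top"):
        c=capture(n);w=cloud(c);hsv=cv2.cvtColor(c["image"],cv2.COLOR_RGB2HSV)
        q=(w-RAMP[:3,3])@RAMP[:3,:3]
        dx,dz=q[...,0]+.007,q[...,2]-.191
        al=-(dx*c25+dz*s25); up=-dx*s25+dz*c25   # along downhill from crest, height above ramp
        box=(al>-.03)&(al<.15)&(abs(q[...,1])<.045)&(up>-.01)&(up<.1)
        b=box&(hsv[...,0]>100)&(hsv[...,0]<122)&(hsv[...,1]>90)
        h=box&(up>.010)&(up<.022)&(abs(q[...,1])<.031)
        wi=box&(hsv[...,1]<40)&(hsv[...,2]>190)
        for nm,m in(("blue",b),("high",h),("white",wi)):
            if m.sum()>10: print(n,nm,m.sum(),"along",np.percentile(al[m],[2,50,98]).round(4),"y",np.percentile(q[...,1][m],[2,50,98]).round(4),"up",np.percentile(up[m],[2,50,98]).round(4))
            else: print(n,nm,m.sum())
        for a0 in np.arange(0,.15,.01):
            m=box&(abs(al-a0)<.005)&(abs(q[...,1])<.028)&(up<.03)
            if m.sum()>3: print(f"   {a0:.2f}: {np.median(up[m]):.4f} max {np.percentile(up[m],95):.4f} n{m.sum()}",end=";")
        print()
E
python3 - <<'E'
from lie import *
lie();delta()
E
```

```text
side blue 497 along [0.0462 0.0784 0.1183] y [-0.0249  0.0093  0.0307] up [0.0025 0.0109 0.0162]
side high 412 along [0.0468 0.0958 0.1473] y [-0.025   0.0065  0.0301] up [0.0101 0.0135 0.0205]
side white 71 along [-0.0019  0.0012  0.1086] y [-0.0348  0.0007  0.0363] up [-0.0088 -0.0024  0.0236]
   0.00: -0.0025 max 0.0014 n74;   0.01: 0.0003 max 0.0019 n63;   0.02: 0.0001 max 0.0019 n61;   0.03: 0.0001 max 0.0016 n58;   0.04: 0.0002 max 0.0024 n58;   0.05: 0.0088 max 0.0147 n110;   0.06: 0.0111 max 0.0147 n54;   0.07: 0.0100 max 0.0156 n62;   0.08: 0.0108 max 0.0155 n57;   0.09: 0.0100 max 0.0147 n61;   0.10: 0.0108 max 0.0148 n62;   0.11: 0.0125 max 0.0236 n72;   0.12: 0.0130 max 0.0206 n59;   0.13: 0.0105 max 0.0171 n44;   0.14: 0.0115 max 0.0164 n55;
top blue 0
top high 0
top white 0

t 17.12 F [-0.4 -0.   0.6] w -0.0001 q [0.38 0.39 0.08 1.26 0.   0.13]
```

The cover tipped over and lies hollow side up on the ramp. Its uphill end is about 47 mm below the crest, so it is 7 mm short of home. Next I'll lean the tool square to the ramp and push.

```bash
cat >> h.py <<'E'
def ramp_pt(A,up,a=26,y=.0015):
    c,s=np.cos(np.radians(25)),np.sin(np.radians(25));al=A-.011
    return tool(RAMP,a,(-.007-al*c-up*s,y,.191-al*s+up*c))
E
python3 - <<'E'
from h import *
delta(ramp_pt(.03,.09),ramp_pt(.035,.022))
E
```

```text
t 17.12 F [-0.4 -0.   0.6] w -0.0001 q [0.38 0.39 0.08 1.26 0.   0.13]
cm [5.32, 0.04, -0.72] rv [0.001, -0.452, -0.0] world [0.546 0.223 0.265]
cm [2.91, 0.03, 5.66] rv [0.001, -0.452, -0.0] world [0.57  0.229 0.201]
```

play_rows(increments=[[[1.8,0,-1],[0,-0.15,0],-1],[[3.6,0,-1],[0,-0.3,0],-1],[[5.3,0,-0.7],[0,-0.452,0],-1],[[5.3,0,-0.7],[0,-0.452,0],-1],[[4.6,0,1.4],[0,-0.452,0],-1],[[3.9,0,3],[0,-0.452,0],-1],[[3.3,0,4.6],[0,-0.452,0],-1],[[3,0,5.3],[0,-0.452,0],-1],[[2.9,0,5.6],[0,-0.452,0],-1],[[2.9,0,5.6],[0,-0.452,0],-1],[[2.9,0,5.6],[0,-0.452,0],-1]])

```text
time: 18.5
eef_pos: [0.57, 0.229, 0.2021]
ee_rot: [-0.328, 2.67, 0.077]
contact_force: [-0.5, -0.2, 0.7]
gripper_width: -0.0001
finger_force: 0.0
```

```bash
python3 - <<'E'
from h import *
delta(ramp_pt(.035,.022),ramp_pt(.045,.022),ramp_pt(.05,.022),ramp_pt(.054,.022))
E
```

```text
t 18.5 F [-0.5 -0.2  0.7] w -0.0001 q [ 0.42  0.04 -0.6   0.49 -0.08  0.16]
cm [0.08, 0.03, 0.1] rv [0.001, 0.001, -0.0] world [0.57  0.229 0.201]
cm [1.08, 0.03, 0.08] rv [0.001, 0.001, -0.0] world [0.561 0.227 0.197]
cm [1.58, 0.03, 0.08] rv [0.001, 0.001, -0.0] world [0.557 0.226 0.194]
cm [1.98, 0.03, 0.07] rv [0.001, 0.001, -0.0] world [0.553 0.225 0.193]
```

play_rows(increments=[[[0.5,0,0.05],[0,0,0],-1],[[0.9,0,0.05],[0,0,0],-1],[[1.2,0,0.05],[0,0,0],-1],[[1.4,0,0.05],[0,0,0],-1],[[1.6,0,0.05],[0,0,0],-1],[[1.6,0,0.05],[0,0,0],-1]])

```text
time: 19.25
eef_pos: [0.5585, 0.2264, 0.1964]
ee_rot: [-0.326, 2.665, 0.078]
contact_force: [6.5, 1.8, 3.2]
gripper_width: 0.0002
finger_force: 3.3
```

play_rows(increments=[[[0.1,0,0],[0,0,0],-1],[[0.2,0,0],[0,0,0],-1],[[0.3,0,0],[0,0,0],-1],[[0.3,0,0],[0,0,0],-1]])

```text
time: 19.75
eef_pos: [0.555, 0.2255, 0.1945]
ee_rot: [-0.327, 2.667, 0.078]
contact_force: [2.8, 1.2, 4.1]
gripper_width: -0.0
finger_force: 2.1
```

```bash
python3 - <<'E'
from lie import *
lie();delta(ramp_pt(.054,.022))
E
```

```text
side blue 370 along [0.048  0.0871 0.1229] y [-0.0227  0.0131  0.0321] up [0.0035 0.0108 0.0438]
side high 338 along [0.03   0.0993 0.1483] y [-0.0224  0.0107  0.0299] up [0.0101 0.014  0.0209]
side white 64 along [-0.0016  0.0011  0.0119] y [-0.0368  0.0005  0.0359] up [-0.0096 -0.0027  0.0021]
   0.00: -0.0026 max 0.0015 n74;   0.01: 0.0004 max 0.0022 n65;   0.02: 0.0002 max 0.0029 n63;   0.03: 0.0023 max 0.0275 n108;   0.04: 0.0018 max 0.0267 n67;   0.05: 0.0063 max 0.0183 n58;   0.06: 0.0123 max 0.0144 n20;   0.07: 0.0114 max 0.0150 n42;   0.08: 0.0095 max 0.0142 n45;   0.09: 0.0091 max 0.0151 n47;   0.10: 0.0095 max 0.0149 n45;   0.11: 0.0121 max 0.0261 n60;   0.12: 0.0115 max 0.0207 n71;   0.13: 0.0150 max 0.0180 n44;   0.14: 0.0104 max 0.0171 n48;
top blue 0
top high 4
top white 0
   0.00: -0.0014 max 0.0033 n84;   0.01: 0.0005 max 0.0033 n107;   0.02: 0.0010 max 0.0036 n107;   0.03: 0.0012 max 0.0053 n101;   0.04: 0.0003 max 0.0039 n22;
t 19.85 F [2.8 1.2 4.5] w 0.0001 q [ 0.43  0.02 -0.64  0.46 -0.08  0.17]
cm [0.16, 0.02, 0.03] rv [0.001, 0.002, -0.0] world [0.553 0.225 0.193]
```

Moving under the clip. I'll continue to the hard stop.

play_rows(increments=[[[0.1,0,0],[0,0,0],-1],[[0.2,0,0],[0,0,0],-1],[[0.3,0,0],[0,0,0],-1],[[0.3,0,0],[0,0,0],-1]])

```text
time: 20.35
eef_pos: [0.5522, 0.2243, 0.1923]
ee_rot: [-0.327, 2.668, 0.076]
contact_force: [6.3, 0.7, 2.8]
gripper_width: -0.0004
finger_force: 3.9
```

play_rows(increments=[[[0.1,0,0],[0,0,0],-1],[[0.2,0,0],[0,0,0],-1],[[0.3,0,0],[0,0,0],-1],[[0.3,0,0],[0,0,0],-1]])

```text
time: 20.85
eef_pos: [0.5517, 0.2241, 0.1929]
ee_rot: [-0.325, 2.663, 0.076]
contact_force: [11.7, 1.4, 4.5]
gripper_width: -0.0002
finger_force: 6.1
```

play_rows(increments=[[[0.15,0,0],[0,0,0],-1],[[0.3,0,0],[0,0,0],-1],[[0.3,0,0],[0,0,0],-1]])

```text
time: 21.22
eef_pos: [0.5512, 0.2241, 0.1936]
ee_rot: [-0.324, 2.658, 0.077]
contact_force: [14.6, 1.1, 6.2]
gripper_width: -0.0001
finger_force: 8.2
```

Hard stop: 16 N with almost no travel. I'll back off uphill, then up, and check.

play_rows(increments=[[[-0.5,0,-0.1],[0,0,0],-1],[[-1.2,0,-0.2],[0,0,0],-1],[[-2,0,-0.3],[0,0,0],-1],[[-2,0,-2],[0,0,0],-1],[[-2,0,-5],[0,0,0],-1],[[-2,0,-9],[0,0,0],-1],[[-2,0,-13],[0,0,0],-1],[[-2,0,-17],[0,0,0],-1],[[-2,0,-17],[0,0,0],-1]])

```text
time: 22.35
eef_pos: [0.4909, 0.2095, 0.3532]
ee_rot: [-0.328, 2.667, 0.078]
contact_force: [-0.5, 0.2, -0.3]
gripper_width: 0.0003
finger_force: 0.0
```

```bash
python3 - <<'E'
from lie import *
lie();delta()
E
```

```text
side blue 480 along [0.0542 0.0852 0.1275] y [-0.0245  0.0103  0.0303] up [0.0023 0.011  0.0158]
side high 367 along [0.0546 0.0979 0.1476] y [-0.025   0.0066  0.0296] up [0.0102 0.0137 0.0194]
side white 62 along [-0.0023  0.0007  0.0157] y [-0.0356  0.0004  0.0365] up [-0.0088 -0.0028  0.0061]
   0.00: -0.0020 max 0.0021 n73;   0.01: 0.0005 max 0.0022 n61;   0.02: -0.0002 max 0.0018 n59;   0.03: 0.0000 max 0.0015 n61;   0.04: 0.0005 max 0.0025 n58;   0.05: 0.0013 max 0.0132 n77;   0.06: 0.0099 max 0.0154 n97;   0.07: 0.0112 max 0.0152 n60;   0.08: 0.0107 max 0.0153 n59;   0.09: 0.0096 max 0.0150 n57;   0.10: 0.0110 max 0.0144 n60;   0.11: 0.0132 max 0.0269 n69;   0.12: 0.0108 max 0.0207 n63;   0.13: 0.0152 max 0.0186 n48;   0.14: 0.0111 max 0.0165 n45;
top blue 73 along [0.0547 0.0559 0.0707] y [-0.0276 -0.0009  0.0254] up [-0.0001  0.0134  0.0178]
top high 105 along [0.0551 0.0593 0.0726] y [-0.0283 -0.0014  0.0261] up [0.0102 0.0144 0.0179]
top white 0
   0.00: -0.0008 max 0.0028 n80;   0.01: 0.0009 max 0.0035 n112;   0.02: 0.0009 max 0.0035 n101;   0.03: 0.0014 max 0.0042 n109;   0.04: 0.0012 max 0.0037 n105;   0.05: 0.0011 max 0.0058 n107;   0.06: 0.0131 max 0.0171 n119;   0.07: 0.0098 max 0.0173 n46;   0.08: 0.0042 max 0.0085 n4;
t 22.45 F [-0.3  0.5 -0.9] w 0.0 q [ 0.46 -0.2  -0.47  0.86 -0.09  0.19]
```

The uphill end is now at 54.5 mm along the ramp (home is 54 mm). The cover lies flat, centred between the rails, and the robot is clear of it.

```bash
python3 -c "
from station import order
print(order.close_job())"
```

```text
the job is handed in; nothing more can be done
None
```

The blue cover was stood on the ledge, released and tipped over the crest. I then pushed it against the foot stop under the clip, hollow side up, and handed the job in at about 22 s; the judge's verdict was not returned.

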